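Lock the drawer tiers with the spring clip

TASK

Take the yellow spring clip from the table, hold it flat and slide it, mouth first and from the front (drawer-pull) side, under the head of the steel rod on top of the blue drawer unit, and push it straight on until it snaps fully home around the rod's neck. The clip overstrains easily: feel for the snap, stop pushing as soon as it is home, never force it or press the hand on the unit, then let go and leave the clip lying flat on the rod's collar. Leave the other things on the table where they are.

Things in the scene. Friction and masses are not known exactly. Their poses are not given: they have to be found in the camera images.
- clip: Loose yellow plastic spring clip with orange jaws, 35 to 60 g, 61 mm long, lying flat. Origin: underside, centre of the pocket that takes the rod's neck; +x out of the open mouth, z up. Flat part 6 mm thick: heel at x -16 to -8.5, y +-13 mm, and two sprung jaws beside the pocket (inner faces y +-9, outer +-13). Home, the heel's face at x = -8.5 stops against the neck.
- jaw_left (a joint): Outward bending of the clip's +y jaw, rad: 0 closed (as found and once snapped home), about 0.12 while the neck passes the nibs. Spring 1.06 N m/rad, pivot at x -12, y 11 mm of the clip.
- jaw_right (a joint): The same for the -y jaw.
- unit: Blue plastic drawer unit of three stacked tiers, fixed, 180 (x) by 170 (y) by 141 mm high; origin under its centre, front (-x, white drawer pulls) towards the robot. On its roof a white round boss, 104 mm across, 12 mm high, with a dark slot along x from which a steel tie rod stands. Rod, above the boss: collar 52 mm across up to 6 mm, neck 16 mm across up to 17, head 24 mm across up to 26 mm.
- boss (a point): Centre of the boss's top face: 25 mm in front (-x) of the unit's centre, 153 mm above its underside; axes as the unit. The rod is clamped rigidly on the unit's centre line (y 0), but anywhere within 22 mm either way of this point along the unit's x: its own place is not measured. Home, the clip lies on the collar, 6 mm above the boss, between collar and head (11 mm gap), its x along the unit's +x.
- eraser: Red eraser, 52 x 22 x 13 mm, loose; origin under its centre. Leave alone.
- opener: Steel bottle opener lying flat, 108 x 34 x 4 mm, long along x; origin near its middle. Leave alone.
- pencil: Wooden pencil, 180 mm long (x), 7 mm thick, lying on the clipboard. Leave alone.
- cup: Clear plastic cup, 72 mm across, 95 mm high; origin under its centre. Leave alone.
- clipboard: Grey clipboard with a steel clip, 310 x 225 mm, to the right. Leave alone.
- mug: White mug, 80 mm across, 90 mm high, to the left. Leave alone.
- jar: Amber jar with a red cap, 64 mm across, 100 mm high, to the left. Leave alone.
- tab (a point): Top centre of the clip's upright yellow grip tab: 28 mm behind (-x) the clip's origin, 34 mm above its underside. The tab is 24 mm long (x -40 to -16 of the clip), 12 mm thick (y +-6) and reaches down to the underside; pinch it across y. Axes as the clip.
- mouth (a point): Middle of the mouth, 9 mm ahead (+x) of the clip's origin, 3 mm up, between two round nibs (r 3.5 mm, at y +-9: gap 11 mm). Flared tips lead in, to x 21, y +-18.5. Pushed onto the neck the clip resists with a peak of 8 to 16 N, from where the neck is 16 mm to 9 mm ahead of the origin; then it snaps, resists little, until the heel meets the neck and force climbs steeply. Over 25 N overstrains it.

How it is judged:
By the outcome, as a careful person would: the job done as asked, in the order asked, and still so for the second after the job is handed in, with the robot touching nothing.
It also fails if it takes over 43 s, if anything falls off the work surface, if the arm or the gripper's body presses on something with over 40 N, if the wrist force passes 120 N, or if a joint passes its speed limit or range.

ROBOT

A 7-joint arm with a two-finger parallel gripper is mounted at the origin on the work surface. World frame = base frame: x ahead of the robot, y to its left, z up, the work surface at z = 0. Lengths are in m, angles in degrees, forces in N, time in s.
With the tool pointing down it reaches from about 0.35 to 0.9 m from the base axis. Payload 8.1 kg.
Tool frame: the origin (TCP) lies midway between the tips of the shut fingers; the grasp point (between the pads) lies 19 mm behind it; z points along the fingers, y is the line along which they close (so a half turn about z gives the same grasp; the last joint's range is limited). The gripper opens to 85 mm and grips with 20 to 120 N. Pads are 22 mm wide; open, the fingers measure 114 mm over their backs; the gripper's body (76 mm by 85 mm) begins 54 mm behind the grasp point. The pads swing forward as they close: fully open they stand 13 mm farther back than shut.
Start: joints at [-80.363, 24.895, 1.432, 90.138, -0.665, 64.973, -4.303], TCP at [0.167, 0.602, 0.231] pointing down, gripper open.
Joint ranges: [-149.89, 149.89], [-25.12, 119.58], [-72.63, 75.52], [4.76, 147.25], [-75.54, 255.54], [6.69, 114.76], [-157.13, 157.13]. Speed limits (degrees/s): [127.2, 127.2, 172.46, 172.46, 180, 180, 180].

INTERFACE

Orientations are given as [roll, pitch, yaw] about the fixed x, y, z axes, in that order (R = Rz(yaw) Ry(pitch) Rx(roll)).
In Python, from bench import manip gives the robot as it stands. Calls block until the motion is done:
- manip.move_to(position, orientation): joint-space move of the TCP to a pose.
- manip.move_l(position, velocity=0.15, rot=None, until_force=None): straight line of the TCP; rot=None keeps the orientation; velocity is the mean speed in m/s. With until_force (N) it stops when the force on the tool has changed by that much, and returns True; else False.
- manip.goto_joints(angles): joint-space move.
- manip.set_gripper(opening): finger opening in m; the grip force is fixed at half the most; returns when the fingers have stopped.
- manip.sleep(seconds).
- manip.inverse_kinematics(position, orientation): joint angles nearest the present ones, or None.
- manip.get_state(): the state.
- manip.capture(name): name is "scene" or "top"; returns the picture (384x512x3 uint8, red, green, blue); there is no depth.
- manip.camera_model(name): a dict with "mtx" (3x3 intrinsics, pixels), "R" (3x3) and "t" (3): a world point X has camera coordinates R X + t. Camera axes: x right, y down, z forward; pixel columns grow to the right and rows downward; lengths in m; the calibration is good to about 2 mm. A picture is of the moment at which its call begins. camera_model takes no time and is no camera call.
A pose or a line that the arm cannot do raises manip.PlanningError and nothing moves.
- manip.hand_in(): hands the job in; it is judged then, once.
The state is a dict: "clock": time; "q": joint angles; "qvel": joint speeds; "effort": joint torques, N m; "tcp_pos": TCP position; "tcp_rot": TCP orientation; "force": force on the tool from outside, world axes, zero at the start; "moment": the same for the moment, N m; "finger_gap": finger opening in m; "gripper_force": force on a finger pad.
Only numpy, scipy, OpenCV 4.12 (cv2) and the standard library are available. Lean on these libraries where they do the work, as an engineer would, in place of code of your own. Each camera call takes 0.05 s, during which the arm holds its last target. There are 200 camera calls.

## Working session

There is one attempt and no reset: what is moved stays moved. The work goes in short steps, each a Python script; the robot and the scene stay as the last script left them, time stands still between calls to the robot, and variables do not carry over. Pictures are saved under pics/ and viewed, at most 10 in all, crops included, and the job is handed in when it is done.

```bash
mkdir -p pics; python3 - <<'E'
from bench import manip
import cv2
for n in("scene","top"):
    im=manip.capture(n); cv2.imwrite(f"pics/{n}0.png",cv2.cvtColor(im,cv2.COLOR_RGB2BGR))
    c=manip.camera_model(n); print(n,c["mtx"].round(1).tolist(),(-c["R"].T@c["t"]).round(3),c["R"].round(3).tolist())
s=manip.get_state(); print(s["clock"],s["tcp_rot"],s["force"])
E
```

```text
scene [[386.5, 0.0, 260.5], [0.0, 386.5, 194.1], [0.0, 0.0, 1.0]] [ 1.256 -0.768  0.73 ] [[0.77, 0.638, -0.007], [0.32, -0.395, -0.861], [-0.553, 0.661, -0.508]]
top [[350.4, 0.0, 260.6], [0.0, 350.4, 194.7], [0.0, 0.0, 1.0]] [ 0.49  -0.002  1.229] [[-0.027, -0.999, -0.02], [-0.993, 0.029, -0.118], [0.118, 0.017, -0.993]]
0.1 [-1.79921454e+02  5.74626907e-03  1.64481020e+02] [ 0.4533436   0.15383378 -0.59546047]
```

View pics/scene0.png

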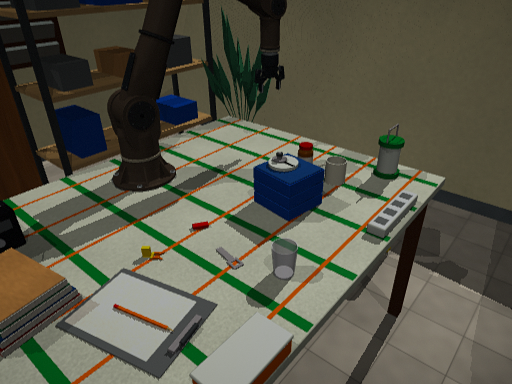

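View pics/top0.png

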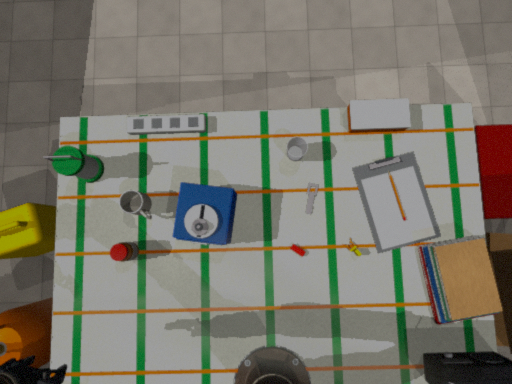

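The scene view shows the clip at (150,253) and the unit at (290,185). In the top view the clip is at (354,247), the unit at (205,214) and the boss at (201,221). I'll zoom in next.

```bash
python3 - <<'E'
import cv2,numpy as np
t=cv2.imread("pics/top0.png");s=cv2.imread("pics/scene0.png")
def c(im,x,y,w,h): return cv2.resize(im[y:y+h,x:x+w],(400,300),interpolation=cv2.INTER_NEAREST)
o=np.vstack([np.hstack([c(t,334,232,40,30),c(t,160,174,96,72)]),np.hstack([c(s,130,238,40,30),c(s,240,140,96,72)])])
cv2.imwrite("pics/z0.png",o)
E
```

```text
(no output)
```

View pics/z0.png

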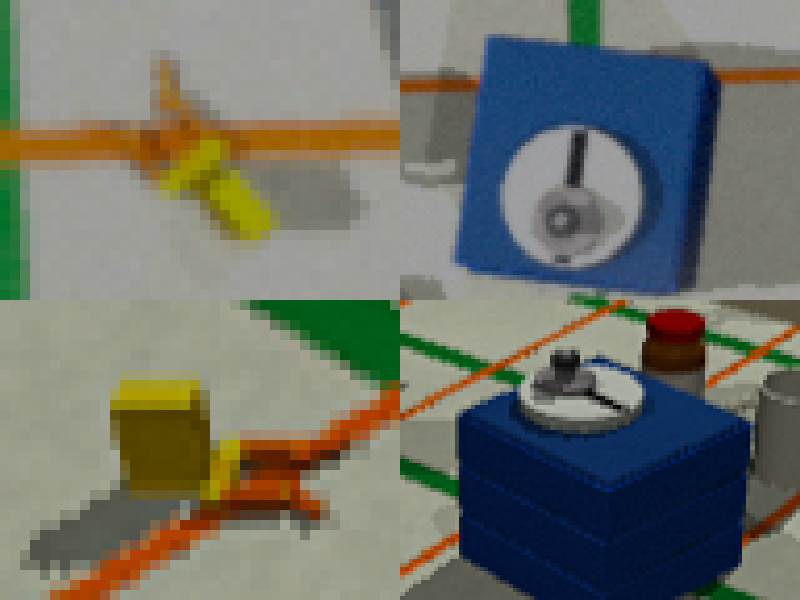

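Top-left crop: the tab runs to about (360,255) and the heel is near (353,248), so the mouth points up and to the left. The rod head is at about (199,226) in top and (280,154) in scene, towards the front end of the slot. Next I'll fit the poses to the silhouettes.

```bash
cat > fit.py <<'E'
import cv2,numpy as np
from scipy.optimize import minimize,least_squares
from bench import manip
C={n:manip.camera_model(n) for n in("scene","top")}
def proj(n,P):
    c=C[n]; q=(c["mtx"]@(c["R"]@np.atleast_2d(P).T+c["t"].reshape(3,1))); return (q[:2]/q[2]).T
def place(P,x,y,yaw):
    a=np.radians(yaw);c,s=np.cos(a),np.sin(a);P=np.array(P,float)
    return np.c_[P[:,0]*c-P[:,1]*s+x,P[:,0]*s+P[:,1]*c+y,P[:,2]]
def box(x0,x1,y0,y1,z0,z1): return [[x,y,z] for x in(x0,x1) for y in(y0,y1) for z in(z0,z1)]
def cyl(x,y,r,z0,z1): return [[x+r*np.cos(t),y+r*np.sin(t),z] for t in np.linspace(0,6.283,40) for z in(z0,z1)]
S=8
def render(n,adds,subs,roi):
    x0,y0,w,h=roi; m=np.zeros((h*S,w*S),np.uint8)
    for L,v in((adds,255),(subs,0)):
        for P in L:
            q=(proj(n,P)-[x0,y0]+.5)*S-.5
            cv2.fillConvexPoly(m,cv2.convexHull(np.round(q*16).astype(np.int32)),v,shift=4)
    return cv2.resize(m,(w,h),interpolation=cv2.INTER_AREA)/255.
def hsvmask(bgr,lo,hi,roi):
    x0,y0,w,h=roi; return cv2.inRange(cv2.cvtColor(bgr[y0:y0+h,x0:x0+w],cv2.COLOR_BGR2HSV),lo,hi)/255.
def fit(model,masks,rois,p0,step):
    f=lambda p:sum(np.abs(render(n,*model(p),rois[n])-masks[n]).sum() for n in masks)
    b=None
    for k in (1,.3):
        r=minimize(f,p0,method="Nelder-Mead",options=dict(initial_simplex=np.vstack([p0]+[np.array(p0)+k*np.array(step)*e for e in np.eye(len(p0))]),xatol=1e-5,fatol=.01)); p0=r.x
    return r.x,r.fun
E
python3 - <<'E'
from fit import *
im={n:cv2.imread(f"pics/{n}0.png") for n in C}
R={"top":(334,232,40,30),"scene":(130,238,40,30)}
M={n:hsvmask(im[n],(22,110,50),(38,255,255),R[n]) for n in R}
cm=lambda p:([place(box(-.04,-.016,-.006,.006,0,.034),*p),place(box(-.016,-.0085,-.013,.013,0,.006),*p)],[])
def ray(n,u,v,z):
    c=C[n];d=c["R"].T@np.linalg.inv(c["mtx"])@[u,v,1];o=-c["R"].T@c["t"];return o+d*(z-o[2])/d[2]
a,b=ray("top",353,248,.006),ray("top",360,255,.034); yaw=np.degrees(np.arctan2(*(a-b)[1::-1]))
g=a; print(a,b,yaw,[m.sum() for m in M.values()])
for sel in(("top","scene"),("top",),("scene",)):
  best=min((fit(cm,{n:M[n] for n in sel},R,[g[0],g[1],y],[.01,.01,15]) for y in(yaw-20,yaw,yaw+20)),key=lambda t:t[1]); print("clip",sel,best)
R={"top":(165,170,85,85),"scene":(245,140,85,85)}
M={n:hsvmask(im[n],(100,120,20),(130,255,255),R[n]) for n in R}
def um(p): return [place(box(-.09,.09,-.085,.085,0,.141),*p)],[place(cyl(-.025,0,.052,.141,.153),*p)]
g=ray("top",205,214,.141);print(g)
for sel in(("top","scene"),("top",),("scene",)):
  u,f=fit(um,{n:M[n] for n in sel},R,[g[0],g[1],-6],[.01,.01,5]); print("unit",sel,u,f)
  if len(sel)==2: U=u
# rod head by pixel
for n,uv in(("top",(198.9,226.3)),("scene",(279.8,153.5))):
    w=ray(n,*uv,.179 if n=="top" else .175); a=np.radians(U[2]);d=w[:2]-U[:2]
    print(n,"head in unit frame",d@[np.cos(a),np.sin(a)],d@[-np.sin(a),np.cos(a)])
o=[]
for n,(x,y) in(("top",(160,174)),("scene",(240,140))):
    z=cv2.resize(im[n][y:y+72,x:x+96],(768,576),interpolation=0)[:288*2]
    for t in(-.047,-.025-.01): pass
    for dx in(0,-.01,-.02):
        for r,h in((.012,.179),(.012,.170)):
            q=(proj(n,place(cyl(-.025+dx,0,r,h,h),*U)[::2])-[x,y]+.5)*8
            cv2.polylines(z,[q.astype(int)],True,[(0,0,255),(0,255,0),(255,255,0)][int(-dx*100+.5)],1)
    o.append(z[150:450,200-100:500] if n=="top" else z[50:350,150:550])
cv2.imwrite("pics/z1.png",np.hstack(o))
E
```

```text
[ 0.44232326 -0.29372226  0.006     ] [ 0.41965921 -0.30900248  0.034     ] 33.98806829957263 [np.float64(64.0), np.float64(124.0)]
clip ('top', 'scene') (array([ 0.45198038, -0.28583628, 39.20994605]), np.float64(29.60392156862745))
clip ('top',) (array([ 0.45169851, -0.28594269, 38.86482837]), np.float64(11.666666666666666))
clip ('scene',) (array([ 0.45209938, -0.2852413 , 40.68304552]), np.float64(16.77647058823529))
[0.56446201 0.19123835 0.141     ]
unit ('top', 'scene') [ 0.56890749  0.2001185  -7.91180541] 530.8509803921569
unit ('top',) [ 0.56838547  0.19946681 -7.71106261] 297.3098039215686
unit ('scene',) [ 0.56860748  0.20163222 -8.92779442] 228.9686274509804
top head in unit frame -0.04339100294620602 -0.002985986941149404
scene head in unit frame -0.0410080984167711 0.0016083520713100902
```

View pics/z1.png

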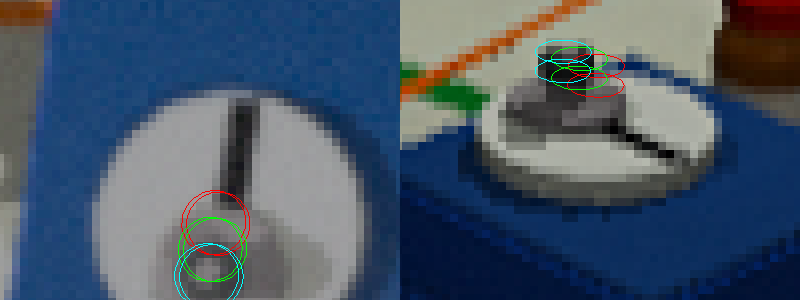

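The clip fit is consistent: (0.452, -0.286), yaw 39°. The rod head sits about 17 mm in front of the boss centre, but the unit's residual is high, so I'll check the mask against the model.

```bash
python3 - <<'E'
from fit import *
im={n:cv2.imread(f"pics/{n}0.png") for n in C}
R={"top":(165,170,85,85),"scene":(245,140,85,85)}
U=[.5689,.2001,-7.9];o=[]
for n in R:
    x,y,w,h=R[n]
    z=cv2.resize(cv2.convertScaleAbs(im[n][y:y+h,x:x+w],alpha=1.3),(400,400),interpolation=0)
    m=hsvmask(im[n],(100,120,20),(130,255,255),R[n])
    mm=cv2.resize((m*255).astype(np.uint8),(400,400),interpolation=0)
    cs,_=cv2.findContours(mm,cv2.RETR_LIST,cv2.CHAIN_APPROX_NONE);cv2.drawContours(z,cs,-1,(0,255,255),1)
    for P,col in((box(-.09,.09,-.085,.085,0,.141),(0,0,255)),(box(-.09,.09,-.085,.085,.141,.141),(255,0,255)),(cyl(-.025,0,.052,.153,.153),(0,255,0)),(cyl(-.042,0,.012,.179,.179),(0,0,255)),(cyl(-.042,0,.026,.159,.159),(255,255,0))):
        q=(proj(n,place(P,*U))-[x,y]+.5)*400/85
        cv2.polylines(z,[cv2.convexHull(q.astype(np.int32))],True,col,1)
    o.append(z)
cv2.imwrite("pics/z2.png",np.hstack(o))
E
```

```text
(no output)
```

View pics/z2.png

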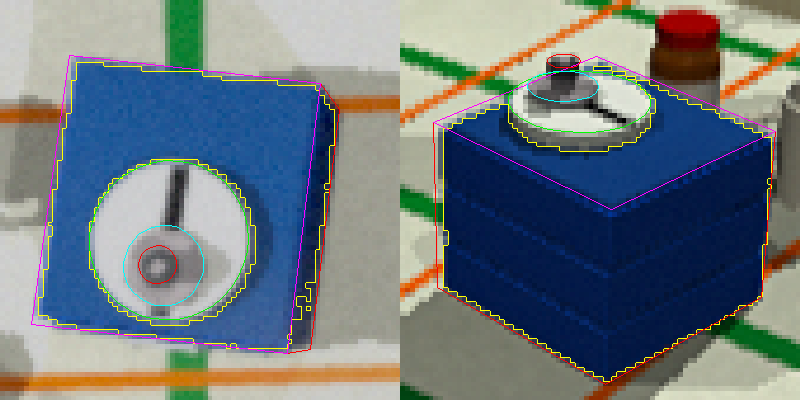

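The fit is good: the rod is at unit x ≈ -0.042, which is about (0.527, 0.206) in world. I'll pick the clip now, choosing the tool yaw branch by joint margin.

```bash
python3 - <<'E'
from fit import *
cl=np.array([.452,-.2858,39.2]); U=np.array([.5689,.2001,-7.9])
g=place([[-.029,0,.0055]],*cl)[0]; rod=place([[-.042,0,0]],*U)[0]
pre=place([[-.042-.07-.029,0,.1615+.0055]],*U)[0]; print(g,rod,pre)
for k in(0,180):
    for p,y in((g,39.2+k),(pre,-7.9+k)):
        q=manip.inverse_kinematics(p,[180,0,(y+180)%360-180]); print(k,None if q is None else np.round(q,1))
E
```

```text
[ 0.42952661 -0.30412885  0.0055    ] [0.5272986  0.20587267 0.        ] [0.42923817 0.21947968 0.167     ]
0 [-11.2  52.6  65.2 119.3 -63.1  54.   39.9]
0 [ -67.3   18.6   43.4  116.8  -16.5   50.6 -112.6]
180 [ 30.7  33.2  -1.7 116.    1.8  30.9 156.9]
180 [-43.9  15.7  12.9 115.1  -4.6  49.6  53.6]
```

```bash
python3 - <<'E'
from fit import *
g=np.array([.4295,-.3041,.0055]); o=[180,0,39.2]
st=manip.get_state
manip.goto_joints([30.7,10,0,105,0,65,-23]); s=st(); print(s["clock"],s["tcp_pos"].round(3))
manip.set_gripper(.045)
manip.move_to(g+[0,0,.07],o); s=st(); print(s["clock"],s["q"].round(1),s["tcp_pos"].round(4),s["force"].round(2))
hit=manip.move_l(g,.1,until_force=6); s=st();print(hit,s["clock"],s["tcp_pos"].round(4),s["force"].round(2))
if not hit:
    manip.set_gripper(0); s=st();print(s["clock"],s["finger_gap"],s["gripper_force"],s["force"].round(2),s["tcp_pos"].round(4))
for n in C: cv2.imwrite(f"pics/{n}1.png",manip.capture(n)[...,::-1])
E
```

```text
3.325 [ 0.39  -0.293  0.275]
4.625 [ 30.1  26.6  -0.8 113.5   0.5  39.8 -21.8] [ 0.4301 -0.3046  0.0764] [ 0.36 -0.78  0.41]
False 5.475 [ 0.4299 -0.3044  0.0061] [-0.74  0.39  0.67]
5.8667 0.010889487199242986 58.73019218444824 [0.01 0.57 6.1 ] [ 0.4298 -0.3043  0.0062]
```

The clip is gripped. Now I'll lift, carry it to the pre-insertion pose in front of the rod, and look.

```bash
python3 - <<'E'
from fit import *
st=manip.get_state
U=[.5689,.2001,-7.9]; o=[180,0,-7.9]; hg=.0062
pre=place([[-.042-.045-.029,0,.1615+hg]],*U)[0]; back=place([[-.042-.10-.029,0,.25]],*U)[0]
manip.move_l([.4298,-.3043,.12],.2); s=st(); print(s["clock"],s["finger_gap"],s["force"].round(2))
manip.move_to(back,o); s=st(); print(s["clock"],s["q"].round(1),s["tcp_pos"].round(4))
manip.move_l(pre,.12); s=st(); print(s["clock"],s["tcp_pos"].round(4),pre.round(4),s["tcp_rot"].round(2),s["force"].round(2),s["finger_gap"])
o=[]
for n,(x,y,w,h) in(("top",(180,205,45,60)),("scene",(250,135,45,60))):
    im=manip.capture(n)[...,::-1]; cv2.imwrite(f"pics/{n}2.png",im)
    o.append(cv2.resize(im[y:y+h,x:x+w],(400,533),interpolation=0))
cv2.imwrite("pics/z3.png",np.hstack(o))
E
```

```text
6.6917 0.010699550989250215 [ 0.74  0.34 -0.69]
8.6583 [ -22.3    9.4  -15.4  109.8    2.9   61.2 -136.9] [0.3998 0.2228 0.2496]
9.6333 [0.4539 0.2164 0.1682] [0.454  0.216  0.1677] [-1.7997e+02 -2.0000e-02 -7.8800e+00] [ 0.19 -0.67  0.32] 0.01133750677802811
```

View pics/z3.png

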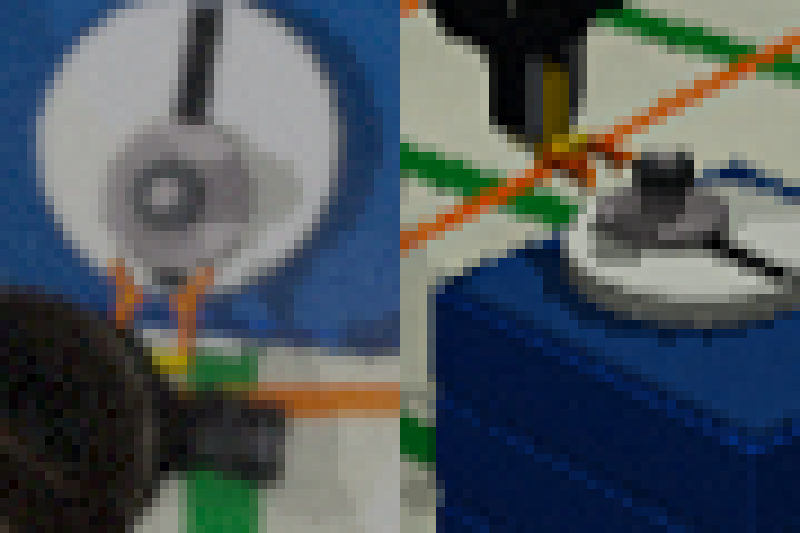

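The clip is level in front of the rod: tips at about (193,235) and (203,235) in top, head at (198.6,227). Next I'll put a number on the lateral offset with a sub-pixel check.

```bash
python3 - <<'E'
from fit import *
from scipy.optimize import minimize_scalar
U=[.5689,.2001,-7.9]
# observed picture pixels -> predicted
im=cv2.imread("pics/top2.png").astype(float)
hsv=cv2.cvtColor(im.astype(np.uint8),cv2.COLOR_BGR2HSV)
om=cv2.inRange(hsv,(3,120,60),(20,255,255))
for r in range(233,246): print(r,[ (c,int(im[r,c,2]-im[r,c,0])) for c in range(188,208) if im[r,c,2]-im[r,c,0]>15])
print("tips pred",proj("top",place([[-.087+.021-.003,s*.0165,.1645] for s in(1,-1)]+[[-.087,s*.011,.1645] for s in(1,-1)]+[[-.087-.012,s*.011,.1645] for s in(1,-1)],*U)).round(2).tolist())
print("head,collar pred",proj("top",place([[-.042,0,.179],[-.042,0,.159]],*U)).round(2).tolist())
# refine head and boss by fitting in scene: gradient circle in top, upscaled
g=im[...,1]
def score(p):
    t=np.linspace(0,6.283,120)
    def smp(r): 
        P=place(np.c_[p[0]+r*np.cos(t),p[1]+r*np.sin(t),np.full(120,.179)],*U); q=proj("top",P).astype(np.float32)
        return cv2.remap(g.astype(np.float32),q[None,:,0],q[None,:,1],cv2.INTER_LINEAR)[0]
    return -(smp(.0145)-smp(.0095)).mean()
G=[(score((x,y)),x,y) for x in np.arange(-.05,-.034,.0005) for y in np.arange(-.006,.0061,.0005)]
print("head top fit",min(G))
E
```

```text
233 []
234 [(192, 50), (193, 48)]
235 [(192, 50), (193, 91), (194, 26), (202, 55), (203, 67)]
236 [(193, 102), (194, 62), (200, 19), (201, 57), (202, 94), (203, 66)]
237 [(193, 61), (194, 114), (195, 51), (200, 51), (201, 110), (202, 77), (203, 17)]
238 [(193, 73), (194, 131), (195, 85), (199, 48), (200, 114), (201, 119), (202, 24)]
239 [(193, 98), (194, 85), (199, 29), (200, 117), (201, 110)]
240 [(193, 121), (194, 63), (200, 77), (201, 75)]
241 [(193, 65), (194, 19), (200, 69), (201, 66)]
242 [(191, 16), (193, 21), (200, 87), (201, 64)]
243 [(199, 31), (200, 96), (201, 59)]
244 [(196, 23), (197, 65), (198, 62), (199, 71), (200, 123), (201, 60)]
245 [(196, 19), (197, 84), (198, 130), (199, 144), (200, 155), (201, 62)]
tips pred [[192.38, 234.16], [203.15, 235.37], [193.39, 240.31], [200.58, 241.12], [192.86, 244.29], [200.06, 245.11]]
head,collar pred [[197.99, 225.73], [199.28, 225.92]]
head top fit (np.float32(-32.4198), np.float64(-0.044), np.float64(-0.0019999999999999966))
```

The clip projects exactly where it was predicted, but the head is about 2 mm to -y of the model line. I'll shift by -1.8 mm, then advance in small force-monitored steps.

```bash
python3 - <<'E'
from fit import *
U=[.5689,.2001,-7.9]; a=np.radians(-7.9); d=np.array([np.cos(a),np.sin(a)]); n=np.array([-d[1],d[0]])
st=manip.get_state; Z=.1677
P=lambda x:place([[x-.029,-.0018,Z]],*U)[0]
manip.move_l(P(-.087),.05)
f0=st()["force"]
def F():
    f=st()["force"]-f0; return -f[:2]@d, f[:2]@n, f[2]
print(manip.move_l(P(-.066),.05,until_force=5),np.round(F(),1),st()["clock"])
x=-.066; pk=0; log=[]
while x<-.038:
    x+=.001; h=manip.move_l(P(x),.02,until_force=12)
    f=F(); s=st(); log.append(f[0]); pk=max(pk,f[0])
    print(round(x,4),h,np.round(f,1),round(s["clock"],2),round((s["tcp_pos"][:2]-U[:2])@d+.029,4),round(s["tcp_pos"][2],4))
    if f[0]>19 or abs(f[2])>10 or abs(f[1])>8 : print("stop"); break
    if pk>5 and f[0]<.4*pk: print("snapped?"); break
    if s["clock"]>26: break
E
```

```text
False [ 0.3  0.5 -1.7] 10.55
-0.065 False [-0.  -0.2 -0.5] 10.8 -0.0651 0.1677
-0.064 False [0.7 0.9 0.2] 11.05 -0.064 0.1677
-0.063 False [ 0.2  1.1 -0. ] 11.3 -0.0629 0.1677
-0.062 False [0.1 0.5 0.4] 11.55 -0.0619 0.1677
-0.061 False [0.1 1.6 0.3] 11.8 -0.061 0.1677
-0.06 False [1.5 1.9 0.4] 12.05 -0.0602 0.1677
-0.059 False [5.4 2.9 1.2] 12.3 -0.0599 0.1676
-0.058 False [ 4.   3.6 -2.8] 12.55 -0.0585 0.1675
-0.057 False [ 6.2  3.6 -1.2] 12.8 -0.0582 0.1674
-0.056 False [ 7.1  5.6 -2. ] 13.05 -0.0576 0.1671
-0.055 False [9.1 4.7 0. ] 13.3 -0.0569 0.1674
-0.054 False [ 9.4  5.  -0.5] 13.55 -0.0563 0.1671
-0.053 False [ 6.3  5.8 -4.3] 13.8 -0.0549 0.167
-0.052 False [ 5.6  6.2 -3.1] 14.05 -0.0537 0.167
-0.051 False [ 7.3  6.  -2.3] 14.3 -0.0526 0.1671
-0.05 False [ 5.5  5.  -2.7] 14.55 -0.0511 0.1673
-0.049 False [ 3.   4.8 -1.1] 14.8 -0.0491 0.1677
snapped?
```

The resistance peaked at 9.4 N and has fallen, so the nibs have passed. The side force is +5 N, so I'll relax the lateral command and continue to the heel stop.

```bash
python3 - <<'E'
from fit import *
U=[.5689,.2001,-7.9]; a=np.radians(-7.9); d=np.array([np.cos(a),np.sin(a)]); n=np.array([-d[1],d[0]])
st=manip.get_state; Z=.1677
P=lambda x:place([[x-.029,-.0007,Z]],*U)[0]
f0=np.array([.2,-.3,.3])
def F():
    f=st()["force"]-f0; return -f[:2]@d, f[:2]@n, f[2]
x=-.049
while x<-.036:
    h=manip.move_l(P(x),.02,until_force=10)
    f=F(); s=st(); r=s["tcp_pos"][:2]-U[:2]
    print(round(x,4),h,np.round(f,1),round(s["clock"],2),round(r@d+.029,4),round(r@n,4),round(s["tcp_pos"][2],4))
    if f[0]>9 or abs(f[2])>10 or abs(f[1])>9 or s["clock"]>28: print("stop"); break
    x+=.001
o=[]
for nm,(u,v,w,h) in(("top",(180,205,45,60)),("scene",(250,135,45,60))):
    im=manip.capture(nm)[...,::-1]
    o.append(cv2.resize(im[v:v+h,u:u+w],(400,533),interpolation=0))
cv2.imwrite("pics/z4.png",np.hstack(o))
E
```

```text
-0.049 False [ 3.8  4.2 -1.5] 15.05 -0.049 -0.0005 0.1677
-0.048 False [ 1.3  3.7 -2.1] 15.3 -0.0473 -0.0006 0.1679
-0.047 False [-1.1  2.6 -2.8] 15.55 -0.0462 -0.0006 0.168
-0.046 False [-0.7  2.5 -1. ] 15.8 -0.0455 -0.0007 0.1679
-0.045 False [-0.3  2.6 -0.1] 16.05 -0.0448 -0.0008 0.1677
-0.044 False [-0.6  2.  -0.2] 16.3 -0.0439 -0.0011 0.1676
-0.043 False [ 0.3  0.4 -1.3] 16.55 -0.0431 -0.001 0.1676
-0.042 False [ 0.5  0.6 -1. ] 16.8 -0.0421 -0.0009 0.1676
-0.041 False [ 6.  -0.2  1.9] 17.05 -0.0419 -0.0009 0.1675
-0.04 False [ 8.3 -0.5  4.9] 17.3 -0.0418 -0.0009 0.1675
-0.039 False [11.5 -1.1  6.4] 17.55 -0.0416 -0.0009 0.1674
stop
```

View pics/z4.png

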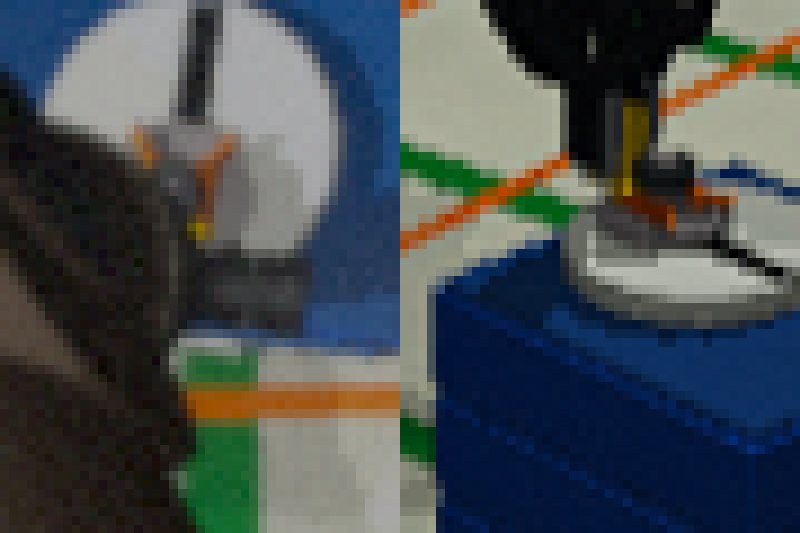

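The clip is home: the heel stop came at x = -0.042, with the tips past the rod under the head. I'll relieve the push, lower gently onto the collar, release and retreat.

```bash
python3 - <<'E'
from fit import *
U=[.5689,.2001,-7.9]; st=manip.get_state
P=lambda x,z:place([[x-.029,-.0008,z]],*U)[0]
def show(*t): s=st(); print(*t,round(s["clock"],2),s["tcp_pos"].round(4),s["force"].round(1),round(s["finger_gap"],4))
manip.move_l(P(-.0422,.1677),.02); show("relieved")
h=manip.move_l(P(-.0422,.1652),.01,until_force=3); show("lowered",h)
manip.set_gripper(.035); show("open")
manip.move_l(P(-.0422,.26),.08); show("up")
manip.move_l(P(-.16,.30),.15); show("back")
o=[]
for nm,(u,v,w,h) in(("top",(180,205,45,60)),("scene",(250,135,45,60))):
    im=manip.capture(nm)[...,::-1]; cv2.imwrite(f"pics/{nm}5.png",im)
    o.append(cv2.resize(im[v:v+h,u:u+w],(400,533),interpolation=0))
cv2.imwrite("pics/z5.png",np.hstack(o))
E
```

```text
relieved 17.96 [0.4985 0.2091 0.1678] [-1.   0.9  0. ] 0.0111
lowered True 18.27 [0.4984 0.2091 0.1651] [-0.4  0.7  5.5] 0.0112
open 18.63 [0.4972 0.2089 0.1643] [-0.9  0.   0.6] 0.0353
up 19.98 [0.498  0.2089 0.2594] [-0.  -0.  -0.2] 0.0349
back 20.96 [0.3822 0.225  0.2998] [0.  0.2 0.5] 0.035
```

View pics/z5.png

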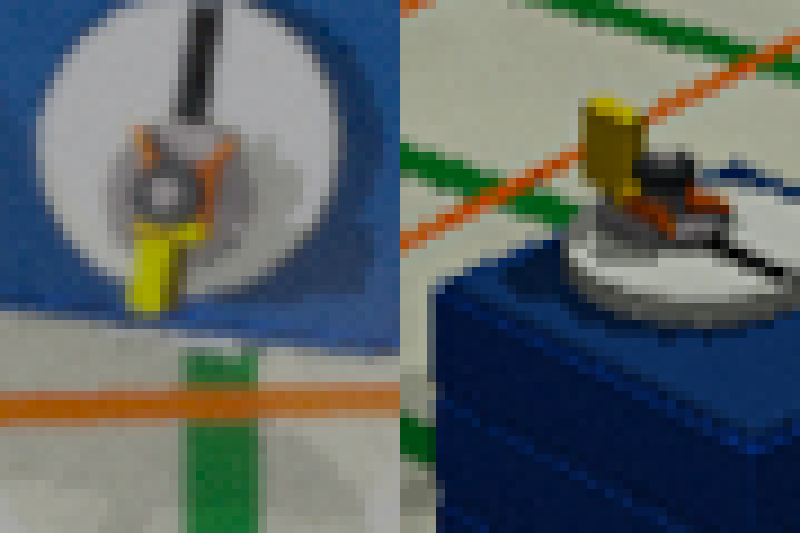

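The clip is flat on the collar, around the neck and under the head, and the gripper is clear. Handing in.

```bash
python3 -c "
from bench import manip
print(manip.hand_in())"
```

```text
the job is handed in; nothing more can be done
None
```

The clip is snapped fully home around the rod's neck and lies flat on the collar; I let go, backed the gripper clear and handed in at about 21 s, with push readings topping out at 11.5 N (limit 25 N).

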